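Assemble the wine sample filter on its drip tray

ROBOT

A 6-joint arm with a two-finger parallel gripper is mounted at the origin on the work surface. World frame = base frame: x ahead of the robot, y to its left, z up, the work surface at z = 0. Lengths are in m, angles in rad, forces in N, time in s.
With the tool pointing down it reaches from about 0.375 to 0.925 m from the base axis. Payload 5.7 kg.
Tool frame: the origin (TCP) lies between the finger pads; the fingertips stand 22 mm ahead of it and the grasp point (between the pads) lies 3 mm ahead of it; z points along the fingers, x is the direction in which the jaws open and shut, and the axes are right-handed (so a half turn about z gives the same grasp; the last joint's range is limited). The gripper opens to 88 mm and grips with 3 to 60 N. Pads are 20 mm wide; open, the fingers measure 115 mm over their backs; the gripper's body (75 mm by 178 mm) begins 61 mm behind the grasp point.
Start: joints at [1.075, 0.359, 1.51, -0, 1.272, -0.115], TCP at [0.223, 0.557, 0.223] pointing down, gripper open.
Joint ranges: [-2.97, 2.97], [-1.01, 2.36], [0.21, 2.38], [-0.96, 4.11], [0.2, 2.71], [-2.98, 2.98]. Speed limits (rad/s): [2.39, 2.39, 3.14, 3.14, 3.14, 3.14].

INTERFACE

Orientations are given as a unit quaternion [x, y, z, w].
In Python, from workcell import robot, viewer gives the robot as it stands.
- The arm moves only by the tool play_rows, never from a script. Its argument "deltas" is a list of rows, each a list of 6 numbers: the shift along the tool's x, y, z in cm, then the turn, a rotation vector about the tool's x, y, z in degrees. A call has 1 to 8 rows; each row shifts and turns the commanded pose from where the row before left it, along the tool's axes as they then stand; what a row does not reach is not made up. A row lasts 1/12 s, in which the tool goes at most 41.7 mm and 7.16 degrees, less where a joint would pass 70% of its speed; a pose out of reach is approached as far as the arm can. A call with a gripper value outside its range is refused whole. "claw" is the finger opening in cm, from 0 to 8.78, set as the call begins (left out, the last holds). The fingers move at their own pace and stop on an object; the grip force is fixed at half the most. Time passes only in rows, so rows that do not move let the fingers close. It gives the time, the measured TCP pose, the force and the opening at its end, in the units of the state.
- robot.get_state(): the state, without advancing time (a new reading comes with each control period).
- viewer.snapshot(name): name is "side" or "top"; returns a dict with "img" (420x560x3 uint8, red, green, blue), "fx", "fy", "cx", "cy" (pixels), "k1" (the pictures are not rectified: a ray, as slopes to the right and down, at radius r is drawn at 1 + k1 r^2 times it, then the intrinsics apply), "R" (3x3) and "t" (3): a world point X has camera coordinates R X + t. Camera axes: x right, y down, z forward; pixel columns grow to the right and rows downward; lengths in m; the calibration is good to about 2 mm. A picture is of the moment at which its call begins. There is no depth.
- robot.finish_job(): hands the job in, once; it reports no verdict.
The state is a dict: "time": time; "q": joint angles; "dq": joint speeds; "effort": joint torques, N m; "eef_pos": TCP position; "eef_rot": TCP orientation; "force": force on the tool from outside, world axes, zero at the start; "wrist_torque": the same for the moment, N m; "gripper_width": finger opening in m.
Only numpy, scipy, OpenCV 4.12 (cv2) and the standard library are available. Lean on these libraries where they do the work, as an engineer would, in place of code of your own. Each camera call takes 0.05 s, during which the arm holds its last target. There are 200 camera calls.

TASK

Assemble the sample filter upright on the green drip tray (the red tray stays free), building it there piece by piece from the bottom up: the steel receiver into the tray's ring, the black head into the receiver, the blue screen on the head, the orange screen on the blue one, and the white cup on top. Every part must sit fully home in the one below and the finished filter must stand by itself; leave the wine bottle and the stopper jar where they are.

Things in the scene. Friction and masses are not known exactly. Their poses are not given: they have to be found in the camera images.
- receiver: Steel receiver: a plain open beaker, 60 mm outer diameter, 70 mm high, wall 3 mm (bore 54 mm), floor 5 mm. Loose, upright at the start, about 200 g. Origin: centre of its underside; z up the axis. Seated in the tray its origin is 6 mm above the tray's origin
- head: Black plastic head, round, 60 mm across, 36 mm high. Spigot below 46 mm diameter, 14 mm long (tip 40 mm), goes into the receiver; socket on top 50 mm bore, 8 mm deep. Grippable side from 14 to 36 mm height. Loose, upright, 90 g. Origin: centre of the spigot's underside; z up. Seated: shoulder on the receiver's rim, origin 56 mm above the receiver's.
- screen_blue: Blue shallow round screen holder with wire mesh in its top, 60 mm across, 30 mm high. Spigot below 43 mm diameter, 6 mm long (tip 38 mm); socket on top 50 mm bore, 8 mm deep. Grippable side from 6 to 30 mm height. Loose, upright, 70 g. Origin: centre of the spigot's underside; z up. Seated: shoulder on the rim below, origin 30 mm above the head's.
- screen_orange: Orange shallow round screen holder with wire mesh in its top, 60 mm across, 30 mm high. Spigot below 43 mm diameter, 6 mm long (tip 38 mm); socket on top 50 mm bore, 8 mm deep. Grippable side from 6 to 30 mm height. Loose, upright, 70 g. Origin: centre of the spigot's underside; z up. Seated: shoulder on the rim below, origin 24 mm above the blue screen's.
- cup: White plastic funnel cup, open at the top, 60 mm outer diameter, 56 mm high, wall 3 mm. Spigot below 43 mm diameter, 6 mm long (tip 38 mm). Grippable side from 6 to 56 mm height. Loose, upright, 80 g. Origin: centre of the spigot's underside; z up. Seated: shoulder on the screen's rim, origin 24 mm above the orange screen's.
- tray_green: Green round drip tray fixed to the table, 100 mm across, plate 6 mm thick, with a locating ring of 76 mm outer diameter, 68 mm bore, standing 8 mm above the plate (top at 14 mm). Origin: centre of the underside, on the table; z up.
- tray_red: Red round drip tray fixed to the table, 100 mm across, plate 6 mm thick, with a locating ring of 76 mm outer diameter, 68 mm bore, standing 8 mm above the plate (top at 14 mm). Origin: centre of the underside, on the table; z up. Not used.
- wine_bottle: Small green wine bottle with a red cap, 56 mm across, 180 mm high, standing loose at the left; leave it alone. Origin: centre of its underside; z up
- stopper_jar: Cork-brown jar with a brass lid, 72 mm across, 85 mm high, standing loose at the right; leave it alone. Origin: centre of its underside; z up
There are look-alikes about, which are no part of the job. Of the things like the screen_blue, leave any that is pink; of the rest the larger one is meant.

How it is judged:
By the outcome, as a careful person would: the job done as asked, in the order asked, and still so for the second after the job is handed in, with the robot touching nothing.
It also fails if it takes over 120 s, if anything falls off the work surface, if the arm or the gripper's body presses on something with over 40 N, if the wrist force passes 120 N, or if a joint passes its speed limit or range.

## Working session

There is one attempt and no reset: what is moved stays moved. The work goes in short steps, Python scripts to look and compute and a tool call to move; the robot and the scene stay as the last step left them, time stands still between calls to the robot, and variables do not carry over. Pictures are saved under pics/ and viewed, about 12 in all and at most 16, crops included, and the job is handed in when it is done.

Besides the shell and the picture viewer there is one more tool, called after "Emit:" in YAML: its name, and indented under it one key for each argument. play_rows: Moves the arm, as the interface text tells. Its arguments: {"type":"object","properties":{"deltas":{"type":"array","items":{"type":"array","items":{"type":"number"}}},"claw":{"type":"number"}},"required":["deltas"]}

```bash
mkdir -p pics; cat > h.py <<'E'
import numpy as np, cv2
from workcell import robot, viewer
def snap(n,f=None):
    s=viewer.snapshot(n)
    if f: cv2.imwrite('pics/'+f+'.png',cv2.cvtColor(s['img'],cv2.COLOR_RGB2BGR))
    return s
def ray(s,u,v):
    d=np.array([(u-s['cx'])/s['fx'],(v-s['cy'])/s['fy']]);x=d.copy()
    for _ in range(30): x=d/(1+s['k1']*(x@x))
    R=np.array(s['R']);o=-R.T@np.array(s['t']);return o,R.T@np.array([x[0],x[1],1])
def at(s,u,v,z):
    o,d=ray(s,u,v);return o+d*(z-o[2])/d[2]
def proj(s,X):
    c=np.atleast_2d(X)@np.array(s['R']).T+np.array(s['t']);p=c[:,:2]/c[:,2:]
    p=p*(1+s['k1']*(p**2).sum(1,keepdims=True));return p*[s['fx'],s['fy']]+[s['cx'],s['cy']]
E
python3 - <<'E'
from h import *
for n in('top','side'):
    s=snap(n,n+'0');print(n,s['fx'],s['cx'],s['cy'],s['k1'],np.round(-np.array(s['R']).T@s['t'],3),np.round(s['R'],2).tolist())
print(robot.get_state())
E
```

```text
top 486.1252580972649 277.5570493372882 201.3920394262315 -0.10379029561868613 [ 0.406 -0.036  1.462] [[-0.02, -1.0, 0.01], [-0.99, 0.02, -0.12], [0.12, -0.01, -0.99]]
side 413.90919274669733 288.37055535675194 209.73598173896124 0.009408536445974907 [0.472 0.805 0.553] [[-1.0, -0.09, -0.01], [-0.05, 0.53, -0.85], [0.08, -0.84, -0.53]]
{'time': 0.1, 'q': array([ 1.07488497e+00,  3.59423539e-01,  1.51133209e+00,  3.71975046e-05,
        1.27250044e+00, -1.15118177e-01]), 'dq': array([ 6.98268206e-05, -2.21690307e-03, -6.95101685e-04,  8.70384402e-04,
        1.13632779e-04, -5.92875672e-05]), 'effort': array([-9.91656225e-05, -5.16355062e+01, -2.71405935e+01,  6.78570662e-02,
        2.76737876e-02, -3.71266401e-05]), 'eef_pos': array([0.2226978 , 0.55646397, 0.22189627]), 'eef_rot': array([ 8.28150404e-01,  5.60505323e-01, -7.45973741e-04,  3.68215526e-04]), 'force': array([0.18191553, 1.03111658, 0.3061621 ]), 'wrist_torque': array([ 0.05137096,  0.02313033, -0.02516455]), 'gripper_width': 0.08783650094937415}
```

View pics/top0.png

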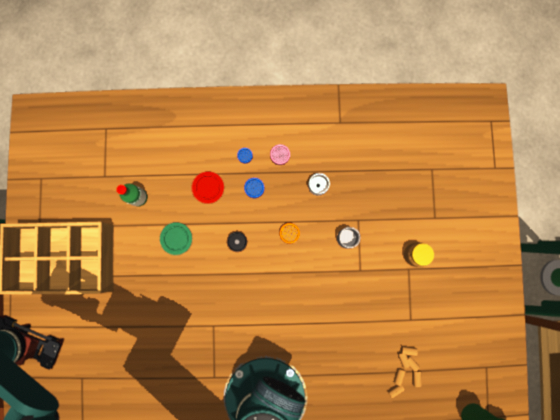

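View pics/side0.png

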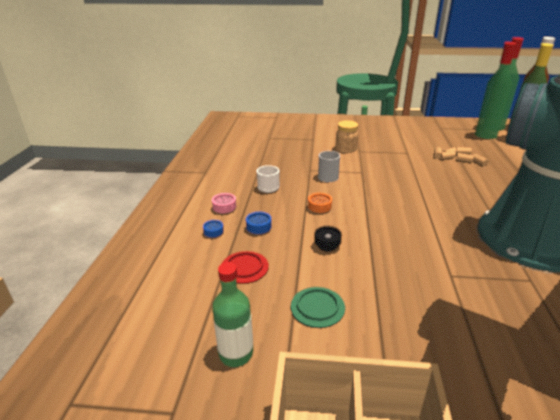

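The blue-like candidates, in the top view: small blue at (245,155), larger blue at (254,188) and pink at (280,155). The larger blue at (254,188) fits: it is not pink and it is the bigger of the two blues. Next I'll measure the parts and confirm this in an enlarged montage.

```bash
cat >> h.py <<'E'
# name: (top px, side px, [(radius,z)...])
P={'receiver':((348,237),(329,166),[(.03,0),(.03,.07)]),'head':((237,241),(328,239),[(.02,0),(.023,.004),(.03,.014),(.03,.036)]),
'screen_blue':((254,188),(259,223),[(.019,0),(.03,.006),(.03,.03)]),'screen_orange':((289,233),(320,203),[(.019,0),(.03,.006),(.03,.03)]),
'cup':((318,184),(268,179),[(.019,0),(.03,.006),(.03,.056)]),'tray_green':((176,239),(318,307),[(.05,0),(.05,.006)]),
'small':((245,155),(213,229),[(.03,0),(.03,.03)])}
def hull(s,x,y,prof,z0=0):
    a=np.linspace(0,2*np.pi,48)
    X=np.vstack([np.c_[x+r*np.cos(a),y+r*np.sin(a),0*a+z+z0] for r,z in prof])
    return cv2.convexHull(proj(s,X).astype(np.float32))[:,0]
def mask(s,h):
    "grabcut from a model hull h"
    img=cv2.cvtColor(s['img'],cv2.COLOR_RGB2BGR);c=h.mean(0)
    x0,y0=(h.min(0)-14).astype(int);x1,y1=(h.max(0)+14).astype(int);x0=max(x0,0);y0=max(y0,0)
    K=4;im=cv2.resize(img[y0:y1,x0:x1],None,fx=K,fy=K,interpolation=cv2.INTER_CUBIC)
    m=np.full(im.shape[:2],cv2.GC_BGD,np.uint8)
    f=lambda k:[(((c+(h-c)*k)-[x0,y0]+.5)*K-.5).astype(np.int32)]
    cv2.fillPoly(m,f(1.35),cv2.GC_PR_BGD);cv2.fillPoly(m,f(1.),cv2.GC_PR_FGD);cv2.fillPoly(m,f(.6),cv2.GC_FGD)
    cv2.grabCut(im,m,None,np.zeros((1,65)),np.zeros((1,65)),5,cv2.GC_INIT_WITH_MASK)
    b=((m==1)|(m==3)).astype(np.uint8)
    n,l,st,ce=cv2.connectedComponentsWithStats(b);k=1+np.argmax(st[1:,4]);b=(l==k).astype(np.uint8)
    return im,b,(x0,y0),K
def locate(s,uv,prof,z0=0):
    xy=at(s,*uv,z0+prof[-1][1]/2)[:2]
    for it in range(4):
        h=hull(s,*xy,prof,z0);im,b,o,K=mask(s,h)
        bx,by,bw,bh=cv2.boundingRect(b)
        cen=(np.array([bx+(bw-1)/2,by+(bh-1)/2])+.5)/K-.5+o
        hc=(h.min(0)+h.max(0))/2
        zm=z0+prof[-1][1]/2
        xy=xy+(at(s,*cen,zm)-at(s,*hc,zm))[:2]
    h=hull(s,*xy,prof,z0)
    cs,_=cv2.findContours(b,0,2);cv2.drawContours(im,cs,-1,(0,0,0),1)
    cv2.polylines(im,[(((h-o)+.5)*K-.5).astype(np.int32)],True,(255,255,0),1)
    return xy,im,np.r_[bw/K,bh/K]/np.ptp(h,axis=0)
E
cat > m.py <<'E'
from h import *
T=snap('top');S=snap('side');rows=[]
for n,(a,b,p) in P.items():
    xa,ia,ra=locate(T,a,p);xb,ib,rb=locate(S,b,p)
    print(n,xa.round(4),ra.round(2),xb.round(4),rb.round(2));rows.append((n,ia,ib))
tile=lambda i:cv2.resize(i,None,fx=min(190/i.shape[0],195/i.shape[1]),fy=min(190/i.shape[0],195/i.shape[1]))
C=np.zeros((600,800,3),np.uint8)
# row-major tiles, top and side for first 6
k=0
for n,ia,ib in [r for r in rows if r[0]!='tray_green']:
    for i in(ia,ib):
        t=tile(i);y,x=k//4*200,k%4*200;C[y:y+t.shape[0],x:x+t.shape[1]]=t;k+=1
cv2.imwrite('pics/m1.png',C)
E
python3 m.py
```

```text
receiver [ 0.4658 -0.2544] [1.01 1.01] [ 0.4672 -0.2584] [1.2  1.05]
head [0.4633 0.0731] [1.01 1.07] [0.4629 0.0785] [1.06 1.07]
screen_blue [0.6238 0.0194] [1.01 0.97] [0.6202 0.0144] [1.04 1.05]
screen_orange [ 0.4863 -0.0827] [1.04 1.05] [ 0.4842 -0.0831] [1.11 1.07]
cup [ 0.6284 -0.1746] [1.01 0.95] [ 0.6257 -0.1798] [1.05 1.04]
tray_green [0.4766 0.2589] [1. 1.] [0.4743 0.2558] [1.01 1.  ]
small [0.7235 0.0454] [0.8  0.77] [0.7204 0.0455] [0.8  0.82]
```

View pics/m1.png

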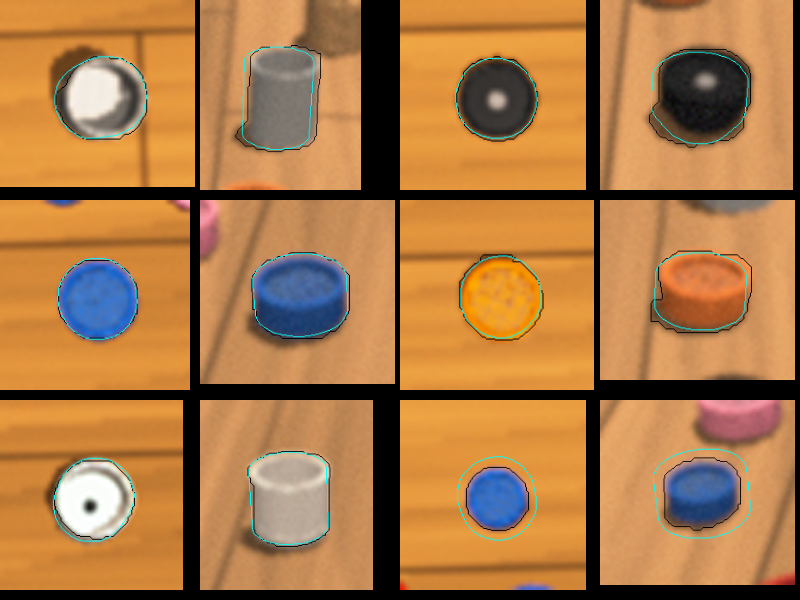

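The montage shows that the silhouette fits are good. The chosen blue at (254,188) matches the 60 mm model, while the other blue at (245,155) measures only 0.8 of it, so the larger one is confirmed. Next I turn the jaws along world y, so that tool x = +Y, tool y = +X and tool z = down, and travel to the receiver.

Emit:
play_rows:
  deltas:
    - [0,0,0,0,0,-7]
    - [0,0,0,0,0,-7]
    - [0,0,0,0,0,-7]
    - [0,0,0,0,0,-0.8]
    - [-2.8,2.8,0,0,0,0]
    - [-2.8,2.8,0,0,0,0]
    - [-2.8,2.8,0,0,0,0]
    - [-2.8,2.8,0,0,0,0]
  claw: 8.78

```text
time: 0.87
eef_pos: [0.3356, 0.4438, 0.2226]
eef_rot: [0.708, 0.706, -0.0, 0.0]
force: [0.1, 1.3, 0.3]
gripper_width: 0.0878
```

Emit:
play_rows:
  deltas:
    - [-3.6,1.2,0,0,0,0]
    - [-3.6,1.2,0,0,0,0]
    - [-3.6,1.2,0,0,0,0]
    - [-3.6,1.2,0,0,0,0]
    - [-3.6,1.2,0,0,0,0]
    - [-3.6,1.2,0,0,0,0]
    - [-3.6,1.2,0,0,0,0]
    - [-3.6,1.2,0,0,0,0]

```text
time: 1.53
eef_pos: [0.431, 0.1552, 0.2228]
eef_rot: [0.708, 0.706, 0.0, 0.0]
force: [0.4, 0.1, -0.8]
gripper_width: 0.088
```

Emit:
play_rows:
  deltas:
    - [-4,0.3,0,0,0,0]
    - [-4,0.3,0,0,0,0]
    - [-4,0.3,0,0,0,0]
    - [-4,0.3,0,0,0,0]
    - [-4,0.3,0,0,0,0]
    - [-4,0.3,0,0,0,0]
    - [-4,0.3,0,0,0,0]
    - [-4,0.3,0,0,0,0]

```text
time: 2.2
eef_pos: [0.4544, -0.1651, 0.2228]
eef_rot: [0.709, 0.706, 0.0, 0.0]
force: [0.0, 0.2, -0.3]
gripper_width: 0.088
```

Emit:
play_rows:
  deltas:
    - [0,0,0,0,0,0]
    - [0,0,0,0,0,0]

```text
time: 2.37
eef_pos: [0.4548, -0.1651, 0.2226]
eef_rot: [0.71, 0.705, 0.0, 0.0]
force: [-0.5, -1.1, -0.1]
gripper_width: 0.0876
```

Emit:
play_rows:
  deltas:
    - [-3,0.4,0,0,0,0]
    - [-3,0.4,0,0,0,0]
    - [-3.2,0.3,0,0,0,0]
    - [0,0,0,0,0,0]

```text
time: 2.7
eef_pos: [0.4671, -0.2585, 0.2229]
eef_rot: [0.708, 0.706, -0.001, 0.002]
force: [1.7, 1.1, 0.4]
gripper_width: 0.0879
```

Emit:
play_rows:
  deltas:
    - [0,0,2.3,0,0,0]
    - [0,0,2.3,0,0,0]
    - [0,0,2.3,0,0,0]
    - [0,0,2.3,0,0,0]
    - [0,0,2.3,0,0,0]
    - [0,0,2.3,0,0,0]
    - [0,0,2.3,0,0,0]
    - [0,0,2.3,0,0,0]

```text
time: 3.37
eef_pos: [0.4657, -0.2527, 0.0379]
eef_rot: [0.707, 0.707, 0.0, -0.0]
force: [0.3, -0.9, 0.4]
gripper_width: 0.088
```

Emit:
play_rows:
  deltas:
    - [0,0,0,0,0,0]
    - [0,0,0,0,0,0]
    - [0,0,0,0,0,0]
    - [0,0,0,0,0,0]
    - [0,0,0,0,0,0]
    - [0,0,0,0,0,0]
  claw: 5

```text
time: 3.87
eef_pos: [0.4668, -0.2553, 0.0402]
eef_rot: [0.707, 0.707, 0.0, 0.001]
force: [1.2, 2.0, 7.3]
gripper_width: 0.0599
```

Emit:
play_rows:
  deltas:
    - [0,0,0,0,0,0]
    - [0,0,0,0,0,0]

```text
time: 4.03
eef_pos: [0.4668, -0.2553, 0.0402]
eef_rot: [0.707, 0.707, 0.0, 0.001]
force: [0.9, 2.1, 7.2]
gripper_width: 0.0597
```

Emit:
play_rows:
  deltas:
    - [0,0,0,0,0,0]
    - [0,0,0,0,0,0]
    - [0,0,0,0,0,0]
    - [0,0,0,0,0,0]
    - [0,0,0,0,0,7]
    - [0,0,0,0,0,7]
    - [0,0,0,0,0,7]
    - [0,0,0,0,0,7]
  claw: 8.78

```text
time: 4.7
eef_pos: [0.4656, -0.2551, 0.0386]
eef_rot: [0.859, 0.512, -0.0, -0.0]
force: [0.1, 0.2, -0.5]
gripper_width: 0.0883
```

Emit:
play_rows:
  deltas:
    - [0,0,0,0,0,7]
    - [0,0,0,0,0,7]
    - [0,0,0,0,0,7]
    - [0,0,0,0,0,7]
    - [0,0,0,0,0,7]
    - [0,0,0,0,0,7]
    - [0,0,0,0,0,7]
    - [0,0,0,0,0,7]

```text
time: 5.37
eef_pos: [0.4656, -0.2551, 0.0385]
eef_rot: [0.999, 0.049, -0.0, -0.0]
force: [-0.8, 0.0, 0.1]
gripper_width: 0.0881
```

Emit:
play_rows:
  deltas:
    - [0,0,0,0,0,6]
    - [0,0,0,0,0,0]
    - [0,0,0,0,0,0]
    - [0,0,0,0,0,0]

```text
time: 5.7
eef_pos: [0.4656, -0.2551, 0.0386]
eef_rot: [1.0, 0.001, -0.0, 0.0]
force: [0.4, 0.9, -0.3]
gripper_width: 0.0877
```

Emit:
play_rows:
  deltas:
    - [0,0,0,0,0,0]
    - [0,0,0,0,0,0]
    - [0,0,0,0,0,0]
    - [0,0,0,0,0,0]
    - [0,0,0,0,0,0]
    - [0,0,0,0,0,0]
  claw: 5

```text
time: 6.2
eef_pos: [0.4654, -0.255, 0.0386]
eef_rot: [1.0, 0.0, -0.0, -0.0]
force: [-0.9, 1.2, 0.5]
gripper_width: 0.0601
```

Emit:
play_rows:
  deltas:
    - [0,0,-1,0,0,0]
    - [0,0,-1,0,0,0]
    - [0,0,-1,0,0,0]
    - [0,0,0,0,0,0]
    - [0,0,0,0,0,0]

```text
time: 6.62
eef_pos: [0.4666, -0.2557, 0.0699]
eef_rot: [1.0, -0.0, 0.001, 0.001]
force: [-0.2, -0.4, -2.7]
gripper_width: 0.0598
```

```bash
python3 - <<'E'
from h import *
s=robot.get_state();print(s['q'].round(3),s['eef_pos'].round(4),s['force'].round(1))
E
```

```text
[-0.631  0.452  1.818 -0.     0.869 -0.631] [ 0.4666 -0.2557  0.0699] [-0.2 -0.4 -2.7]
```

Emit:
play_rows:
  deltas:
    - [0,0,-2,0,0,0]
    - [0,0,-2,0,0,0]
    - [0,-2,0,0,0,0]
    - [0.1,-3.6,0,0,0,0]
    - [0.1,-3.6,0,0,0,0]
    - [0.1,-3.6,0,0,0,0]
    - [0.1,-3.6,0,0,0,0]
    - [0.1,-3.6,0,0,0,0]

```text
time: 7.28
eef_pos: [0.4703, -0.0535, 0.1085]
eef_rot: [1.0, -0.0, -0.0, -0.0]
force: [0.1, 0.1, -1.6]
gripper_width: 0.0599
```

Emit:
play_rows:
  deltas:
    - [0.1,-3.6,0,0,0,0]
    - [0.1,-3.6,0,0,0,0]
    - [0.1,-3.6,0,0,0,0]
    - [0.1,-3.6,0,0,0,0]
    - [0.1,-3.6,0,0,0,0]
    - [0,-3.6,0,0,0,0]
    - [0,-3.6,0,0,0,0]
    - [0,-3.6,0,0,0,0]

```text
time: 7.95
eef_pos: [0.4752, 0.2347, 0.1084]
eef_rot: [1.0, -0.0, -0.0, 0.0]
force: [0.2, -0.4, -2.5]
gripper_width: 0.0598
```

Emit:
play_rows:
  deltas:
    - [0,-2,0,0,0,0]
    - [0,-0.5,0,0,0,0]
    - [0,0,0,0,0,0]
    - [0,0,0,0,0,0]
    - [0,0,0,0,0,0]
    - [0,0,0,0,0,0]

```text
time: 8.45
eef_pos: [0.4757, 0.2564, 0.1085]
eef_rot: [1.0, -0.001, -0.0, 0.0]
force: [0.0, 0.3, -3.3]
gripper_width: 0.0599
```

```bash
python3 - <<'E'
from h import *
T=snap('top');S=snap('side')
print(robot.get_state()['eef_pos'].round(4))
t=cv2.cvtColor(S['img'],cv2.COLOR_RGB2BGR)
p=P['tray_green'][2];x=robot.get_state()['eef_pos'];c=(.4755,.2573)
for q,z,col in((p,0,(255,255,0)),([(.034,0),(.034,.0001)],.014,(0,255,255))):cv2.polylines(t,[(hull(S,*c,q,z)*4).astype(int)] and [(hull(S,*c,q,z)).astype(np.int32)],True,col,1)
t=cv2.resize(t[190:390,220:420],None,fx=3,fy=3,interpolation=cv2.INTER_CUBIC);cv2.imwrite('pics/a2.png',t)
E
```

```text
[0.476  0.2567 0.1086]
```

View pics/a2.png

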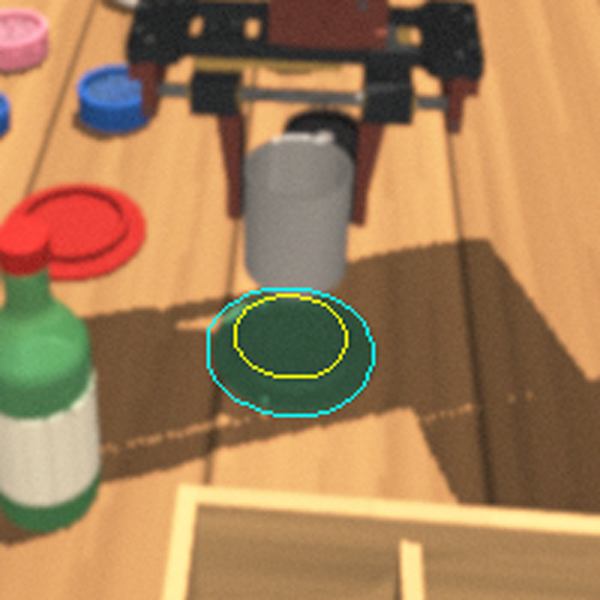

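The picture shows the receiver held upright above the green tray, with the tray outline fitting around (290,350) in the crop. Lowering.

Emit:
play_rows:
  deltas:
    - [0,0,2,0,0,0]
    - [0,0,1.5,0,0,0]
    - [0,0,1,0,0,0]
    - [0,0,0.7,0,0,0]
    - [0,0,0.5,0,0,0]
    - [0,0,0.3,0,0,0]
    - [0,0,0.2,0,0,0]
    - [0,0,0,0,0,0]

```text
time: 9.22
eef_pos: [0.476, 0.2579, 0.0466]
eef_rot: [1.0, -0.0, 0.0, 0.0]
force: [-0.2, -0.1, -2.4]
gripper_width: 0.0598
```

Emit:
play_rows:
  deltas:
    - [0,0,0.1,0,0,0]
    - [0,0,0.1,0,0,0]
    - [0,0,0,0,0,0]
    - [0,0,0,0,0,0]

```text
time: 9.55
eef_pos: [0.476, 0.258, 0.0448]
eef_rot: [1.0, -0.0, 0.0, -0.0]
force: [-0.0, 0.1, -2.5]
gripper_width: 0.0597
```

Emit:
play_rows:
  deltas:
    - [0,0,0.1,0,0,0]
    - [0,0,0,0,0,0]
    - [0,0,0,0,0,0]

```text
time: 9.8
eef_pos: [0.4761, 0.258, 0.0446]
eef_rot: [1.0, -0.0, 0.0, -0.0]
force: [-1.3, -0.4, 6.7]
gripper_width: 0.0598
```

Emit:
play_rows:
  deltas:
    - [0,0,0.1,0,0,0]
    - [0,0,0,0,0,0]
    - [0,0,0,0,0,0]

```text
time: 10.05
eef_pos: [0.4761, 0.258, 0.0446]
eef_rot: [1.0, -0.0, 0.0, -0.0]
force: [-2.9, -1.9, 17.8]
gripper_width: 0.0599
```

Emit:
play_rows:
  deltas:
    - [0,0,-0.1,0,0,0]
    - [0,0,0,0,0,0]
    - [0,0,0,0,0,0]
    - [0,0,0,0,0,0]
    - [0,0,-1,0,0,0]
    - [0,0,-2,0,0,0]
    - [0,0,-3,0,0,0]
    - [0,0,-3,0,0,0]
  claw: 8.78

```text
time: 10.72
eef_pos: [0.475, 0.2575, 0.1344]
eef_rot: [1.0, -0.0, -0.001, 0.0]
force: [0.5, 0.1, 0.4]
gripper_width: 0.088
```

Emit:
play_rows:
  deltas:
    - [0,0,-1,0,0,0]
    - [-0.2,3,0,0,0,0]
    - [-0.2,3,0,0,0,0]
    - [-0.2,3,0,0,0,0]
    - [-0.2,3,0,0,0,0]
    - [-0.2,3,0,0,0,0]
    - [-0.2,2.2,0,0,0,0]
    - [-0.1,1.1,0,0,0,0]

```text
time: 11.38
eef_pos: [0.4621, 0.0727, 0.1436]
eef_rot: [1.0, -0.001, -0.0, 0.0]
force: [0.5, -0.7, 0.0]
gripper_width: 0.0879
```

```bash
python3 - <<'E'
from h import *
T=snap('top');S=snap('side')
print(robot.get_state()['eef_pos'].round(4))
p=P['receiver'][2]
for s in(T,S):
    xy,im,r=locate(s,proj(s,[.476,.258,.041])[0],p,.006);print(xy.round(4),r.round(2))
cv2.imwrite('pics/a3.png',np.hstack([cv2.resize(cv2.cvtColor(s['img'],cv2.COLOR_RGB2BGR)[a:a+100,b:b+100],(400,400),interpolation=cv2.INTER_CUBIC) for s,a,b in((T,190,125),(S,230,270))]))
E
```

```text
[0.4626 0.0738 0.1436]
[0.479  0.2666] [0.86 1.03]
[0.4761 0.2547] [1.06 1.02]
```

View pics/a3.png

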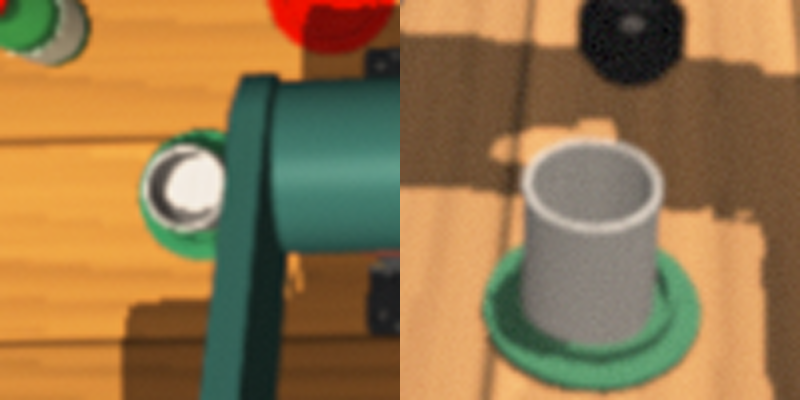

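The receiver stands upright inside the green ring, at (593,240) in the crop. Next, the head: a squeeze along X, a turn, then a squeeze along Y.

Emit:
play_rows:
  deltas:
    - [0,-0.2,2,0,0,0]
    - [0,0,2,0,0,0]
    - [0,0,2,0,0,0]
    - [0,0,2,0,0,0]
    - [0,0,1.5,0,0,0]
    - [0,0,1,0,0,0]
    - [0,0,0,0,0,0]

```text
time: 12.07
eef_pos: [0.4615, 0.0782, 0.0368]
eef_rot: [1.0, 0.0, -0.002, -0.0]
force: [-0.9, 0.5, -0.3]
gripper_width: 0.0878
```

Emit:
play_rows:
  deltas:
    - [0,0,0,0,0,0]
    - [0,0,0,0,0,0]
    - [0,0,0,0,0,0]
    - [0,0,0,0,0,0]
    - [0,0,0,0,0,0]
    - [0,0,0,0,0,0]
  claw: 5

```text
time: 12.57
eef_pos: [0.4632, 0.0769, 0.0391]
eef_rot: [1.0, -0.0, 0.0, 0.0]
force: [-1.3, -0.1, 0.4]
gripper_width: 0.0522
```

Emit:
play_rows:
  deltas:
    - [0,0,0,0,0,0]
    - [0,0,0,0,0,0]
    - [0,0,0,0,0,0]
    - [0,0,0,0,0,0]
    - [0,0,0,0,0,-7]
    - [0,0,0,0,0,-7]
    - [0,0,0,0,0,-7]
    - [0,0,0,0,0,-7]
  claw: 8.78

```text
time: 13.23
eef_pos: [0.4628, 0.0769, 0.0386]
eef_rot: [0.97, 0.245, -0.0, 0.0]
force: [1.0, -0.8, -0.1]
gripper_width: 0.088
```

Emit:
play_rows:
  deltas:
    - [0,0,0,0,0,-7]
    - [0,0,0,0,0,-7]
    - [0,0,0,0,0,-7]
    - [0,0,0,0,0,-7]
    - [0,0,0,0,0,-7]
    - [0,0,0,0,0,-7]
    - [0,0,0,0,0,-7]
    - [0,0,0,0,0,-7]

```text
time: 13.9
eef_pos: [0.4628, 0.0769, 0.0386]
eef_rot: [0.741, 0.671, -0.0, -0.0]
force: [0.2, 0.6, -0.2]
gripper_width: 0.0877
```

Emit:
play_rows:
  deltas:
    - [0,0,0,0,0,-6]
    - [0,0,0,0,0,0]
    - [0,0,0,0,0,0]

```text
time: 14.15
eef_pos: [0.4628, 0.0769, 0.0386]
eef_rot: [0.708, 0.706, -0.0, -0.0]
force: [-0.7, -0.2, 0.3]
gripper_width: 0.0875
```

Emit:
play_rows:
  deltas:
    - [0,0,0,0,0,0]
    - [0,0,0,0,0,0]
    - [0,0,0,0,0,0]
    - [0,0,0,0,0,0]
    - [0,0,0,0,0,0]
    - [0,0,0,0,0,0]
  claw: 5

```text
time: 14.65
eef_pos: [0.4628, 0.0769, 0.0387]
eef_rot: [0.707, 0.707, -0.0, 0.0]
force: [0.2, -0.4, -0.1]
gripper_width: 0.052
```

```bash
python3 - <<'E'
from h import *
S=snap('side')
s=robot.get_state();print(s['eef_pos'].round(4),s['gripper_width'])
u=proj(S,[.463,.077,.03])[0].astype(int)
cv2.imwrite('pics/a4.png',cv2.resize(cv2.cvtColor(S['img'],cv2.COLOR_RGB2BGR)[u[1]-60:u[1]+50,u[0]-70:u[0]+70],None,fx=5,fy=5,interpolation=cv2.INTER_CUBIC))
E
```

```text
[0.4628 0.0769 0.0386] 0.05039598980028217
```

View pics/a4.png

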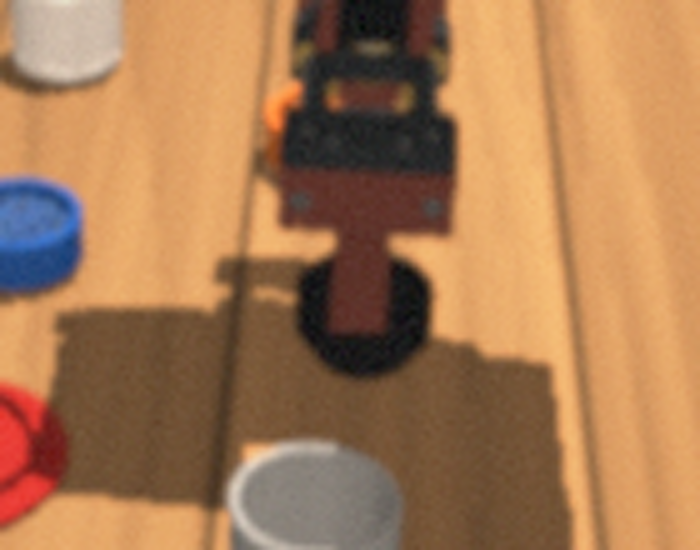

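```bash
python3 - <<'E'
from h import *
S=snap('side')
u=proj(S,[.463,.077,.03])[0].astype(int)
f=lambda x,y:(u[0]-70+x/5,u[1]-60+y/5)
o,d=ray(S,*f(360,335))
for y in(.095,.102,.107,.115): print(y,(o+d*(y-o[1])/d[1]).round(4))
print('head bottom front edge',at(S,*f(362,375),.014),'L/R at z25',at(S,*f(297,310),.025),at(S,*f(433,310),.025))
for z in(.0146,.0166,.0356,.0386): print(z,[(5*(proj(S,[.463,yy,z])[0]-u+[70,60])).round() for yy in(.102,.113)])
xy,im,r=locate(S,f(362,320),P['head'][2]);print(xy,r)
E
```

```text
0.095 [0.4603 0.095  0.0269]
0.102 [0.4604 0.102  0.0321]
0.107 [0.4605 0.107  0.0358]
0.115 [0.4607 0.115  0.0417]
head bottom front edge [0.45873306 0.10580662 0.014     ] L/R at z25 [0.48771242 0.07673887 0.025     ] [0.42912876 0.07156156 0.025     ]
0.0146 [array([352., 368.]), array([352., 384.])]
0.0166 [array([352., 364.]), array([352., 380.])]
0.0356 [array([354., 328.]), array([354., 344.])]
0.0386 [array([355., 322.]), array([354., 338.])]
[0.46101398 0.0625162 ] [0.9306813 1.1126713]
```

```bash
python3 - <<'E'
from h import *
S=snap('side');T=snap('top')
o,d=ray(S,220+237/3,190+216/3)
for y in(.2465,.2565,.2665): print((o+d*(y-o[1])/d[1]).round(4))
print(proj(T,[.4628,.0769,.036]))
u=proj(T,[.463,.077,.03])[0].astype(int)
cv2.imwrite('pics/a5.png',np.hstack([cv2.resize(cv2.cvtColor(s['img'],cv2.COLOR_RGB2BGR)[v[1]-25:v[1]+25,v[0]-25:v[0]+25],None,fx=8,fy=8,interpolation=cv2.INTER_CUBIC) for s,v in((T,u),(S,proj(S,[.463,.077,.03])[0].astype(int)))])*1)
a=cv2.imread('pics/a5.png');cv2.imwrite('pics/a5.png',cv2.LUT(a,(255*(np.arange(256)/255)**.4).astype(np.uint8)))
E
```

```text
[0.5093 0.2465 0.0951]
[0.5086 0.2565 0.1033]
[0.508  0.2665 0.1115]
[[234.97426988 241.11036663]]
```

View pics/a5.png

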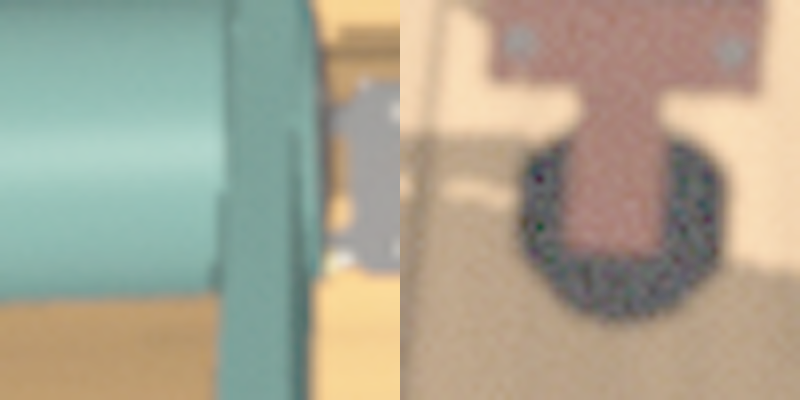

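The picture shows the fingertips at about z = 0.036–0.042, just over the head's top, while the reported TCP is at 0.0386. So the real tips stand about 3 mm behind the TCP, not 22 mm ahead as stated. The jaws closed above the head and touched nothing. I'll use the measured geometry: open, lower and grip again.

Emit:
play_rows:
  deltas:
    - [0,0,0,0,0,0]
    - [0,0,0,0,0,0]
    - [0,0,0,0,0,0]
    - [0,0,0,0,0,0]
    - [0,0,0,0,0,0]
    - [0,0,1,0,0,0]
    - [0,0,0.8,0,0,0]
    - [0,0,0.6,0,0,0]
  claw: 8.78

```text
time: 15.52
eef_pos: [0.4626, 0.0769, 0.014]
eef_rot: [0.707, 0.707, -0.0, -0.0]
force: [0.0, 0.6, -0.2]
gripper_width: 0.0874
```

Emit:
play_rows:
  deltas:
    - [0,0,0,0,0,0]
    - [0,0,0,0,0,0]
    - [0,0,0,0,0,0]
    - [0,0,0,0,0,0]
    - [0,0,0,0,0,0]
    - [0,0,0,0,0,0]
    - [0,0,0,0,0,0]
  claw: 5

```text
time: 16.1
eef_pos: [0.4631, 0.0769, 0.0149]
eef_rot: [0.707, 0.707, 0.0, 0.0]
force: [-0.8, -0.6, 0.1]
gripper_width: 0.0597
```

Emit:
play_rows:
  deltas:
    - [0,0,0,0,0,0]
    - [0,0,0,0,0,0]
    - [0,0,0,0,0,0]
    - [0,0,0,0,0,0]
    - [0,0,0,0,0,7]
    - [0,0,0,0,0,7]
    - [0,0,0,0,0,7]
    - [0,0,0,0,0,7]
  claw: 8.78

```text
time: 16.77
eef_pos: [0.4628, 0.0769, 0.0146]
eef_rot: [0.859, 0.512, -0.0, -0.0]
force: [1.3, -0.2, 0.4]
gripper_width: 0.0882
```

Emit:
play_rows:
  deltas:
    - [0,0,0,0,0,7]
    - [0,0,0,0,0,7]
    - [0,0,0,0,0,7]
    - [0,0,0,0,0,7]
    - [0,0,0,0,0,7]
    - [0,0,0,0,0,7]
    - [0,0,0,0,0,7]
    - [0,0,0,0,0,7]

```text
time: 17.43
eef_pos: [0.4628, 0.0769, 0.0146]
eef_rot: [0.999, 0.049, -0.0, 0.0]
force: [-0.8, -0.3, -0.8]
gripper_width: 0.0881
```

Emit:
play_rows:
  deltas:
    - [0,0,0,0,0,6]
    - [0,0,0,0,0,0]
    - [0,0,0,0,0,0]

```text
time: 17.68
eef_pos: [0.4628, 0.0769, 0.0146]
eef_rot: [1.0, 0.001, -0.0, 0.0]
force: [0.1, 0.3, 0.5]
gripper_width: 0.0876
```

Emit:
play_rows:
  deltas:
    - [0,0,0,0,0,0]
    - [0,0,0,0,0,0]
    - [0,0,0,0,0,0]
    - [0,0,0,0,0,0]
    - [0,0,0,0,0,0]
    - [0,0,0,0,0,0]
    - [0,0,0,0,0,0]
  claw: 5

```text
time: 18.27
eef_pos: [0.4626, 0.0769, 0.0146]
eef_rot: [1.0, -0.0, -0.0, 0.0]
force: [-0.3, -0.4, -0.1]
gripper_width: 0.0594
```

Emit:
play_rows:
  deltas:
    - [0,0,-1,0,0,0]
    - [0,0,-2,0,0,0]
    - [0,0,-2,0,0,0]
    - [0,0,-2,0,0,0]
    - [0,0,-2,0,0,0]
    - [0,0,-1,0,0,0]
    - [0,0,0,0,0,0]
    - [0,0,0,0,0,0]

```text
time: 18.93
eef_pos: [0.4632, 0.0769, 0.1149]
eef_rot: [1.0, -0.0, 0.001, 0.0]
force: [-0.2, -1.0, -1.0]
gripper_width: 0.0589
```

Emit:
play_rows:
  deltas:
    - [0.2,-2,0,0,0,0]
    - [0.2,-3,0,0,0,0]
    - [0.2,-3,0,0,0,0]
    - [0.2,-3,0,0,0,0]
    - [0.2,-3,0,0,0,0]
    - [0.2,-3,0,0,0,0]
    - [0.1,-1.1,0,0,0,0]
    - [0,0,0,0,0,0]

```text
time: 19.6
eef_pos: [0.4755, 0.2599, 0.1133]
eef_rot: [1.0, 0.001, -0.001, 0.0]
force: [0.2, 0.4, -0.8]
gripper_width: 0.0594
```

Emit:
play_rows:
  deltas:
    - [0,0,0,0,0,0]
    - [0,0,0,0,0,0]
    - [0,0,0,0,0,0]
    - [0,0,1,0,0,0]
    - [0,0,0.8,0,0,0]
    - [0,0,0.5,0,0,0]
    - [0,0,0,0,0,0]
    - [0,0,0,0,0,0]

```text
time: 20.27
eef_pos: [0.4754, 0.2574, 0.0909]
eef_rot: [1.0, -0.0, -0.001, 0.0]
force: [0.5, 0.4, -0.5]
gripper_width: 0.0595
```

Emit:
play_rows:
  deltas:
    - [0,0,0.4,0,0,0]
    - [0,0,0.3,0,0,0]
    - [0,0,0.3,0,0,0]
    - [0,0,0.2,0,0,0]
    - [0,0,0,0,0,0]
    - [0,0,0,0,0,0]

```text
time: 20.77
eef_pos: [0.4758, 0.2579, 0.0795]
eef_rot: [1.0, -0.0, -0.0, 0.0]
force: [1.4, -0.3, -0.1]
gripper_width: 0.0594
```

Emit:
play_rows:
  deltas:
    - [0,0,0.1,0,0,0]
    - [0,0,0.1,0,0,0]
    - [0,0,0,0,0,0]
    - [0,0,0,0,0,0]

```text
time: 21.1
eef_pos: [0.4759, 0.2579, 0.0776]
eef_rot: [1.0, -0.0, -0.0, 0.0]
force: [-0.4, -0.7, -1.7]
gripper_width: 0.0595
```

Emit:
play_rows:
  deltas:
    - [0,0,0.1,0,0,0]
    - [0,0,0,0,0,0]
    - [0,0,0,0,0,0]

```text
time: 21.35
eef_pos: [0.476, 0.2579, 0.0767]
eef_rot: [1.0, -0.0, 0.0, 0.0]
force: [0.1, -0.3, -0.7]
gripper_width: 0.0595
```

Emit:
play_rows:
  deltas:
    - [0,0,0.1,0,0,0]
    - [0,0,0,0,0,0]
    - [0,0,0,0,0,0]

```text
time: 21.6
eef_pos: [0.476, 0.2579, 0.0766]
eef_rot: [1.0, -0.0, 0.0, -0.0]
force: [-1.2, -0.9, 8.7]
gripper_width: 0.0592
```

Emit:
play_rows:
  deltas:
    - [0,0,-0.1,0,0,0]
    - [0,0,0,0,0,0]
    - [0,0,0,0,0,0]
    - [0,0,0,0,0,0]
    - [0,0,-1,0,0,0]
    - [0,0,-2,0,0,0]
    - [0,0,-2,0,0,0]
    - [0,0,-1,0,0,0]
  claw: 8.78

```text
time: 22.27
eef_pos: [0.477, 0.2584, 0.1391]
eef_rot: [1.0, -0.0, 0.001, -0.0]
force: [0.0, 0.3, 0.9]
gripper_width: 0.0881
```

Emit:
play_rows:
  deltas:
    - [1.8,3,0,0,0,0]
    - [1.8,3,0,0,0,0]
    - [1.8,3,0,0,0,0]
    - [1.8,3,0,0,0,0]
    - [1.8,3,0,0,0,0]
    - [1.8,3,0,0,0,0]
    - [1.8,3,0,0,0,0]
    - [1.2,2,0,0,0,0]

```text
time: 22.93
eef_pos: [0.6156, 0.0249, 0.137]
eef_rot: [1.0, -0.001, 0.001, 0.0]
force: [1.2, 1.3, 1.1]
gripper_width: 0.0875
```

Emit:
play_rows:
  deltas:
    - [0.8,1.1,0,0,0,0]
    - [0,0,2,0,0,0]
    - [0,0,3,0,0,0]
    - [0,0,3,0,0,0]
    - [0,0,2,0,0,0]
    - [0,0,1,0,0,0]
    - [0,0,0.7,0,0,0]
    - [0,0,0,0,0,0]

```text
time: 23.6
eef_pos: [0.6211, 0.0174, 0.0188]
eef_rot: [1.0, 0.0, -0.001, -0.0]
force: [-0.1, -0.7, 0.6]
gripper_width: 0.0876
```

Emit:
play_rows:
  deltas:
    - [0,0,0.5,0,0,0]
    - [0,0,0.4,0,0,0]
    - [0,0,0,0,0,0]

```text
time: 23.85
eef_pos: [0.6222, 0.0169, 0.011]
eef_rot: [1.0, -0.0, 0.0, 0.0]
force: [-0.2, -0.0, 0.1]
gripper_width: 0.0878
```

Emit:
play_rows:
  deltas:
    - [0,0,0,0,0,0]
    - [0,0,0,0,0,0]
    - [0,0,0,0,0,0]
    - [0,0,0,0,0,0]
    - [0,0,0,0,0,0]
    - [0,0,0,0,0,0]
    - [0,0,0,0,0,0]
  claw: 5

```text
time: 24.43
eef_pos: [0.6219, 0.0168, 0.0109]
eef_rot: [1.0, -0.0, 0.0, 0.0]
force: [-0.9, -0.1, 2.8]
gripper_width: 0.0597
```

Emit:
play_rows:
  deltas:
    - [0,0,0,0,0,0]
    - [0,0,0,0,0,0]
    - [0,0,0,0,0,0]
    - [0,0,0,0,0,0]
    - [0,0,0,0,0,-7]
    - [0,0,0,0,0,-7]
    - [0,0,0,0,0,-7]
    - [0,0,0,0,0,-7]
  claw: 8.78

```text
time: 25.1
eef_pos: [0.6217, 0.0169, 0.0105]
eef_rot: [0.97, 0.245, -0.0, 0.0]
force: [-0.4, 0.6, 1.1]
gripper_width: 0.0882
```

Emit:
play_rows:
  deltas:
    - [0,0,0,0,0,-7]
    - [0,0,0,0,0,-7]
    - [0,0,0,0,0,-7]
    - [0,0,0,0,0,-7]
    - [0,0,0,0,0,-7]
    - [0,0,0,0,0,-7]
    - [0,0,0,0,0,-7]
    - [0,0,0,0,0,-7]

```text
time: 25.77
eef_pos: [0.6217, 0.0169, 0.0105]
eef_rot: [0.741, 0.671, -0.0, -0.0]
force: [-0.1, 0.4, 0.2]
gripper_width: 0.0878
```

Emit:
play_rows:
  deltas:
    - [0,0,0,0,0,-6]
    - [0,0,0,0,0,0]
    - [0,0,0,0,0,0]

```text
time: 26.02
eef_pos: [0.6218, 0.0169, 0.0106]
eef_rot: [0.708, 0.706, -0.0, -0.0]
force: [0.2, -1.0, -0.9]
gripper_width: 0.0878
```

Emit:
play_rows:
  deltas:
    - [0,0,0,0,0,0]
    - [0,0,0,0,0,0]
    - [0,0,0,0,0,0]
    - [0,0,0,0,0,0]
    - [0,0,0,0,0,0]
    - [0,0,0,0,0,0]
    - [0,0,0,0,0,0]
  claw: 5

```text
time: 26.6
eef_pos: [0.6218, 0.0169, 0.0106]
eef_rot: [0.707, 0.707, -0.0, -0.0]
force: [-0.5, 0.3, 0.5]
gripper_width: 0.059
```

Emit:
play_rows:
  deltas:
    - [0,0,-1,0,0,0]
    - [0,0,-2,0,0,0]
    - [0,0,-2,0,0,0]
    - [0,0,-2,0,0,0]
    - [0,0,-2,0,0,0]
    - [0,0,-2,0,0,0]
    - [0,0,-1,0,0,0]
    - [0,0,-1,0,0,0]

```text
time: 27.27
eef_pos: [0.6222, 0.0168, 0.1423]
eef_rot: [0.707, 0.707, 0.0, 0.001]
force: [-0.1, -0.6, -1.1]
gripper_width: 0.0593
```

Emit:
play_rows:
  deltas:
    - [2,-1.2,0,0,0,0]
    - [3,-1.8,0,0,0,0]
    - [3,-1.8,0,0,0,0]
    - [3,-1.8,0,0,0,0]
    - [3,-1.8,0,0,0,0]
    - [3,-1.8,0,0,0,0]
    - [3,-1.8,0,0,0,0]
    - [3,-1.8,0,0,0,0]

```text
time: 27.93
eef_pos: [0.4823, 0.2479, 0.1403]
eef_rot: [0.707, 0.707, -0.001, -0.0]
force: [-0.2, -0.9, -2.0]
gripper_width: 0.0591
```

Emit:
play_rows:
  deltas:
    - [1.1,-0.8,0,0,0,0]
    - [0,0,0,0,0,0]
    - [0,0,0,0,0,0]
    - [0,0,0,0,0,0]
    - [0,0,1,0,0,0]
    - [0,0,0.8,0,0,0]
    - [0,0,0,0,0,0]
    - [0,0,0,0,0,0]

```text
time: 28.6
eef_pos: [0.4755, 0.2569, 0.1215]
eef_rot: [0.708, 0.707, -0.001, -0.0]
force: [0.6, -0.7, -1.1]
gripper_width: 0.0595
```

Emit:
play_rows:
  deltas:
    - [0,0,0.6,0,0,0]
    - [0,0,0.4,0,0,0]
    - [0,0,0.4,0,0,0]
    - [0,0,0,0,0,0]
    - [0,0,0,0,0,0]

```text
time: 29.02
eef_pos: [0.4756, 0.2579, 0.1083]
eef_rot: [0.707, 0.707, -0.0, -0.0]
force: [0.1, 0.5, -0.8]
gripper_width: 0.0592
```

Emit:
play_rows:
  deltas:
    - [0,0,0.2,0,0,0]
    - [0,0,0.2,0,0,0]
    - [0,0,0,0,0,0]
    - [0,0,0,0,0,0]

```text
time: 29.35
eef_pos: [0.4758, 0.2579, 0.1046]
eef_rot: [0.707, 0.707, -0.0, 0.0]
force: [0.2, -0.4, -0.7]
gripper_width: 0.0595
```

Emit:
play_rows:
  deltas:
    - [0,0,0.1,0,0,0]
    - [0,0,0,0,0,0]
    - [0,0,0,0,0,0]

```text
time: 29.6
eef_pos: [0.4759, 0.2579, 0.1036]
eef_rot: [0.707, 0.707, -0.0, 0.0]
force: [-0.4, -0.5, -0.2]
gripper_width: 0.0592
```

Emit:
play_rows:
  deltas:
    - [0,0,0.1,0,0,0]
    - [0,0,0,0,0,0]
    - [0,0,0,0,0,0]

```text
time: 29.85
eef_pos: [0.4759, 0.2579, 0.1026]
eef_rot: [0.707, 0.707, -0.0, 0.0]
force: [-0.6, 0.5, -0.7]
gripper_width: 0.0593
```

Emit:
play_rows:
  deltas:
    - [0,0,0.1,0,0,0]
    - [0,0,0,0,0,0]
    - [0,0,0,0,0,0]

```text
time: 30.1
eef_pos: [0.476, 0.2579, 0.1025]
eef_rot: [0.707, 0.707, 0.0, 0.0]
force: [-2.5, -1.1, 7.6]
gripper_width: 0.0596
```

Emit:
play_rows:
  deltas:
    - [0,0,-0.1,0,0,0]
    - [0,0,0,0,0,0]
    - [0,0,0,0,0,0]
    - [0,0,0,0,0,0]
    - [0,0,-1,0,0,0]
    - [0,0,-2,0,0,0]
    - [0,0,-2,0,0,0]
    - [0,0,-1,0,0,0]
  claw: 8.78

```text
time: 30.77
eef_pos: [0.477, 0.2584, 0.1651]
eef_rot: [0.707, 0.707, 0.001, 0.001]
force: [-0.2, 0.7, 0.5]
gripper_width: 0.0878
```

Emit:
play_rows:
  deltas:
    - [-2,0,0,0,0,0]
    - [-3.5,0.1,0,0,0,0]
    - [-3.5,0.1,0,0,0,0]
    - [-3.5,0.1,0,0,0,0]
    - [-3.5,0.1,0,0,0,0]
    - [-3.5,0.1,0,0,0,0]
    - [-3.5,0.1,0,0,0,0]
    - [-3.5,0.1,0,0,0,0]

```text
time: 31.43
eef_pos: [0.4826, -0.0087, 0.163]
eef_rot: [0.707, 0.707, 0.0, 0.0]
force: [0.1, 0.1, -0.2]
gripper_width: 0.0878
```

Emit:
play_rows:
  deltas:
    - [-3.5,0.1,0,0,0,0]
    - [-3,0.1,0,0,0,0]
    - [-1.1,0,1,0,0,0]
    - [0,0,3,0,0,0]
    - [0,0,3.2,0,0,0]
    - [0,0,3,0,0,0]
    - [0,0,2,0,0,0]
    - [0,0,1,0,0,0]

```text
time: 32.1
eef_pos: [0.4826, -0.0819, 0.0279]
eef_rot: [0.707, 0.707, -0.001, -0.002]
force: [-1.1, -0.2, 0.7]
gripper_width: 0.0881
```

Emit:
play_rows:
  deltas:
    - [0,0,1,0,0,0]
    - [0,0,0,0,0,0]
    - [0,0,0,0,0,0]

```text
time: 32.35
eef_pos: [0.4851, -0.0829, 0.0209]
eef_rot: [0.707, 0.707, -0.0, 0.0]
force: [-0.0, -0.5, 0.4]
gripper_width: 0.0877
```

```bash
python3 - <<'E'
from h import *
T=snap('top');S=snap('side')
print(robot.get_state()['eef_pos'].round(4))
K=lambda s,p,w:cv2.resize(cv2.cvtColor(s['img'],cv2.COLOR_RGB2BGR)[p[1]-w:p[1]+w,p[0]-w:p[0]+w],(400,400),interpolation=cv2.INTER_CUBIC)
cv2.imwrite('pics/a6.png',np.hstack([K(S,proj(S,[.485,-.08,.03])[0].astype(int),40),K(S,proj(S,[.476,.258,.06])[0].astype(int),50)]))
E
```

```text
[ 0.4858 -0.0832  0.0217]
```

View pics/a6.png

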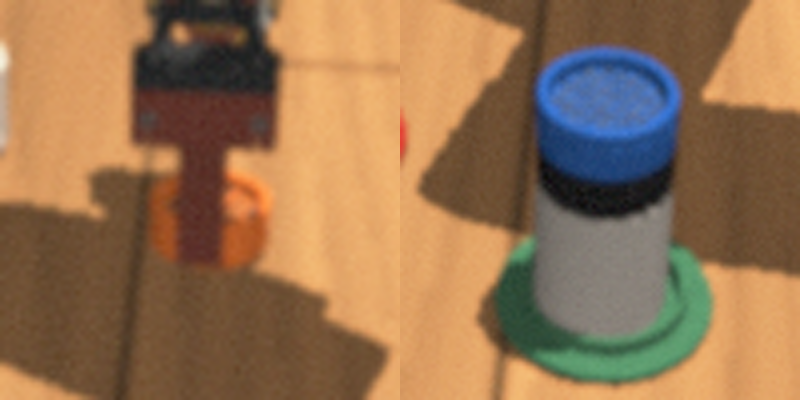

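The picture shows the receiver, head and blue screen stacked true and flush at (605,190). The jaws straddle the orange screen at (210,220).

Emit:
play_rows:
  deltas:
    - [0,0,0.6,0,0,0]
    - [0,0,0.5,0,0,0]
    - [0,0,0,0,0,0]

```text
time: 32.7
eef_pos: [0.4846, -0.0831, 0.0093]
eef_rot: [0.707, 0.707, -0.0, -0.0]
force: [0.0, 0.2, 0.1]
gripper_width: 0.0878
```

Emit:
play_rows:
  deltas:
    - [0,0,0,0,0,0]
    - [0,0,0,0,0,0]
    - [0,0,0,0,0,0]
    - [0,0,0,0,0,0]
    - [0,0,0,0,0,0]
    - [0,0,0,0,0,0]
    - [0,0,0,0,0,0]
  claw: 5

```text
time: 33.28
eef_pos: [0.4849, -0.0832, 0.0098]
eef_rot: [0.707, 0.707, -0.0, 0.0]
force: [-0.7, -0.2, 1.7]
gripper_width: 0.0595
```

Emit:
play_rows:
  deltas:
    - [0,0,0,0,0,0]
    - [0,0,0,0,0,0]
    - [0,0,0,0,0,0]
    - [0,0,0,0,0,0]
    - [0,0,0,0,0,7]
    - [0,0,0,0,0,7]
    - [0,0,0,0,0,7]
    - [0,0,0,0,0,7]
  claw: 8.78

```text
time: 33.95
eef_pos: [0.4847, -0.0831, 0.0096]
eef_rot: [0.859, 0.512, -0.0, -0.0]
force: [1.4, -0.2, 0.7]
gripper_width: 0.0878
```

Emit:
play_rows:
  deltas:
    - [0,0,0,0,0,7]
    - [0,0,0,0,0,7]
    - [0,0,0,0,0,7]
    - [0,0,0,0,0,7]
    - [0,0,0,0,0,7]
    - [0,0,0,0,0,7]
    - [0,0,0,0,0,7]
    - [0,0,0,0,0,7]

```text
time: 34.62
eef_pos: [0.4847, -0.0831, 0.0096]
eef_rot: [0.999, 0.049, -0.0, 0.0]
force: [-0.0, 0.0, 0.1]
gripper_width: 0.0876
```

Emit:
play_rows:
  deltas:
    - [0,0,0,0,0,6]
    - [0,0,0,0,0,0]
    - [0,0,0,0,0,0]

```text
time: 34.87
eef_pos: [0.4847, -0.0831, 0.0097]
eef_rot: [1.0, 0.001, -0.0, 0.0]
force: [0.4, 0.0, 0.5]
gripper_width: 0.0878
```

Emit:
play_rows:
  deltas:
    - [0,0,0,0,0,0]
    - [0,0,0,0,0,0]
    - [0,0,0,0,0,0]
    - [0,0,0,0,0,0]
    - [0,0,0,0,0,0]
    - [0,0,0,0,0,0]
    - [0,0,0,0,0,0]
  claw: 5

```text
time: 35.45
eef_pos: [0.4846, -0.0831, 0.0097]
eef_rot: [1.0, -0.0, -0.0, 0.0]
force: [-0.4, -0.3, 0.1]
gripper_width: 0.0594
```

Emit:
play_rows:
  deltas:
    - [0,0,-1,0,0,0]
    - [0,0,-2,0,0,0]
    - [0,0,-2.5,0,0,0]
    - [0,0,-2.5,0,0,0]
    - [0,0,-2.5,0,0,0]
    - [0,0,-2.5,0,0,0]
    - [0,0,-2,0,0,0]
    - [0,0,-1,0,0,0]

```text
time: 36.12
eef_pos: [0.4861, -0.0835, 0.1729]
eef_rot: [1.0, -0.0, 0.002, 0.001]
force: [1.1, 0.1, -0.6]
gripper_width: 0.0594
```

Emit:
play_rows:
  deltas:
    - [0,-2,0,0,0,0]
    - [-0.1,-3.5,0,0,0,0]
    - [-0.1,-3.5,0,0,0,0]
    - [-0.1,-3.5,0,0,0,0]
    - [-0.1,-3.5,0,0,0,0]
    - [-0.1,-3.5,0,0,0,0]
    - [-0.1,-3.5,0,0,0,0]
    - [-0.1,-3.5,0,0,0,0]

```text
time: 36.78
eef_pos: [0.477, 0.1835, 0.1695]
eef_rot: [1.0, -0.0, -0.0, 0.0]
force: [1.1, 0.6, -0.9]
gripper_width: 0.0595
```

Emit:
play_rows:
  deltas:
    - [-0.1,-3.5,0,0,0,0]
    - [-0.1,-3,0,0,0,0]
    - [0,-1.1,0,0,0,0]
    - [0,0,0,0,0,0]
    - [0,0,0,0,0,0]
    - [0,0,1,0,0,0]
    - [0,0,1,0,0,0]
    - [0,0,0.6,0,0,0]

```text
time: 37.45
eef_pos: [0.4751, 0.2562, 0.1419]
eef_rot: [1.0, -0.001, -0.001, 0.001]
force: [-0.1, -1.0, -1.3]
gripper_width: 0.0594
```

Emit:
play_rows:
  deltas:
    - [0,0,0.5,0,0,0]
    - [0,0,0.4,0,0,0]
    - [0,0,0.3,0,0,0]
    - [0,0,0.2,0,0,0]
    - [0,0,0,0,0,0]
    - [0,0,0,0,0,0]

```text
time: 37.95
eef_pos: [0.476, 0.258, 0.1297]
eef_rot: [1.0, -0.0, 0.0, 0.0]
force: [-0.1, -0.1, -1.1]
gripper_width: 0.0598
```

Emit:
play_rows:
  deltas:
    - [0,0,0.1,0,0,0]
    - [0,0,0.1,0,0,0]
    - [0,0,0.1,0,0,0]
    - [0,0,0,0,0,0]
    - [0,0,0,0,0,0]

```text
time: 38.37
eef_pos: [0.4758, 0.2579, 0.1266]
eef_rot: [1.0, -0.0, -0.0, 0.0]
force: [-0.1, 0.4, -0.5]
gripper_width: 0.0596
```

Emit:
play_rows:
  deltas:
    - [0,0,0.1,0,0,0]
    - [0,0,0,0,0,0]
    - [0,0,0,0,0,0]

```text
time: 38.62
eef_pos: [0.476, 0.2579, 0.1257]
eef_rot: [1.0, -0.0, 0.0, 0.0]
force: [0.4, -0.3, -0.1]
gripper_width: 0.0591
```

Emit:
play_rows:
  deltas:
    - [0,0,0.1,0,0,0]
    - [0,0,0,0,0,0]
    - [0,0,0,0,0,0]

```text
time: 38.87
eef_pos: [0.476, 0.258, 0.1256]
eef_rot: [1.0, -0.0, 0.0, -0.0]
force: [-3.0, -0.6, 7.8]
gripper_width: 0.0597
```

Emit:
play_rows:
  deltas:
    - [0,0,-0.1,0,0,0]
    - [0,0,0,0,0,0]
    - [0,0,0,0,0,0]
    - [0,0,0,0,0,0]
    - [0,0,-1,0,0,0]
    - [0,0,-2,0,0,0]
    - [0,0,-2,0,0,0]
    - [0,0,0,0,0,0]
  claw: 8.78

```text
time: 39.53
eef_pos: [0.4783, 0.2589, 0.1796]
eef_rot: [1.0, -0.0, 0.003, -0.001]
force: [-0.0, -0.2, 1.0]
gripper_width: 0.0878
```

Emit:
play_rows:
  deltas:
    - [0.7,2,0,0,0,0]
    - [1.2,3.5,0,0,0,0]
    - [1.2,3.5,0,0,0,0]
    - [1.2,3.5,0,0,0,0]
    - [1.2,3.5,0,0,0,0]
    - [1.2,3.5,0,0,0,0]
    - [1.2,3.5,0,0,0,0]
    - [1.2,3.5,0,0,0,0]

```text
time: 40.2
eef_pos: [0.5669, -0.0089, 0.1755]
eef_rot: [1.0, -0.0, -0.0, 0.0]
force: [0.5, 0.2, -0.1]
gripper_width: 0.0879
```

Emit:
play_rows:
  deltas:
    - [1.2,3.5,0,0,0,0]
    - [1.2,3.5,0,0,0,0]
    - [1.2,3.5,0,0,0,0]
    - [1.2,3.5,0,0,0,0]
    - [1.2,3,0,0,0,0]
    - [0,0,0,0,0,0]
    - [0,0,0,0,0,0]
    - [0,0,0,0,0,0]

```text
time: 40.87
eef_pos: [0.626, -0.1765, 0.1751]
eef_rot: [1.0, -0.0, -0.001, -0.001]
force: [-0.5, -0.4, 0.1]
gripper_width: 0.0883
```

Emit:
play_rows:
  deltas:
    - [0,0,2,0,0,0]
    - [0,0,3,0,0,0]
    - [0,0,3,0,0,0]
    - [0,0,3,0,0,0]
    - [0,0,2.5,0,0,0]
    - [0,0,1.5,0,0,0]
    - [0,0,0,0,0,0]
    - [0,0,0,0,0,0]

```text
time: 41.53
eef_pos: [0.6257, -0.1753, 0.0252]
eef_rot: [1.0, 0.001, -0.001, -0.001]
force: [0.1, -0.3, 0.1]
gripper_width: 0.0877
```

Emit:
play_rows:
  deltas:
    - [0,0,0.7,0,0,0]
    - [0,0,0.5,0,0,0]
    - [0,0,0,0,0,0]
    - [0,0,0,0,0,0]

```text
time: 41.87
eef_pos: [0.627, -0.1771, 0.0142]
eef_rot: [1.0, -0.0, 0.0, 0.0]
force: [-0.6, -1.0, 0.4]
gripper_width: 0.088
```

Emit:
play_rows:
  deltas:
    - [0,0,0,0,0,0]
    - [0,0,0,0,0,0]
    - [0,0,0,0,0,0]
    - [0,0,0,0,0,0]
    - [0,0,0,0,0,0]
    - [0,0,0,0,0,0]
    - [0,0,0,0,0,0]
  claw: 5

```text
time: 42.45
eef_pos: [0.6267, -0.1772, 0.0138]
eef_rot: [1.0, -0.0, -0.0, 0.0]
force: [-1.2, 0.4, 2.1]
gripper_width: 0.0586
```

Emit:
play_rows:
  deltas:
    - [0,0,0,0,0,0]
    - [0,0,0,0,0,0]
    - [0,0,0,0,0,0]
    - [0,0,0,0,0,0]
    - [0,0,0,0,0,-7]
    - [0,0,0,0,0,-7]
    - [0,0,0,0,0,-7]
    - [0,0,0,0,0,-7]
  claw: 8.78

```text
time: 43.12
eef_pos: [0.6268, -0.1771, 0.0136]
eef_rot: [0.97, 0.245, -0.0, 0.0]
force: [-0.5, -0.7, -0.9]
gripper_width: 0.0877
```

Emit:
play_rows:
  deltas:
    - [0,0,0,0,0,-7]
    - [0,0,0,0,0,-7]
    - [0,0,0,0,0,-7]
    - [0,0,0,0,0,-7]
    - [0,0,0,0,0,-7]
    - [0,0,0,0,0,-7]
    - [0,0,0,0,0,-7]
    - [0,0,0,0,0,-7]

```text
time: 43.78
eef_pos: [0.6267, -0.1771, 0.0136]
eef_rot: [0.741, 0.671, -0.0, -0.0]
force: [0.4, 0.3, 0.6]
gripper_width: 0.0878
```

Emit:
play_rows:
  deltas:
    - [0,0,0,0,0,-6]
    - [0,0,0,0,0,0]
    - [0,0,0,0,0,0]

```text
time: 44.03
eef_pos: [0.6267, -0.1771, 0.0136]
eef_rot: [0.708, 0.706, -0.0, -0.0]
force: [-0.9, -0.0, 0.8]
gripper_width: 0.0878
```

Emit:
play_rows:
  deltas:
    - [0,0,0,0,0,0]
    - [0,0,0,0,0,0]
    - [0,0,0,0,0,0]
    - [0,0,0,0,0,0]
    - [0,0,0,0,0,0]
    - [0,0,0,0,0,0]
    - [0,0,0,0,0,0]
  claw: 5

```text
time: 44.62
eef_pos: [0.6267, -0.1771, 0.0136]
eef_rot: [0.707, 0.707, -0.0, -0.0]
force: [-0.6, 0.0, -0.1]
gripper_width: 0.0607
```

Emit:
play_rows:
  deltas:
    - [0,0,-1,0,0,0]
    - [0,0,-2.5,0,0,0]
    - [0,0,-3,0,0,0]
    - [0,0,-3,0,0,0]
    - [0,0,-3,0,0,0]
    - [0,0,-3,0,0,0]
    - [0,0,-2,0,0,0]
    - [0,0,-1,0,0,0]

```text
time: 45.28
eef_pos: [0.6284, -0.1778, 0.203]
eef_rot: [0.707, 0.707, 0.001, 0.003]
force: [0.0, 0.5, -0.8]
gripper_width: 0.0602
```

Emit:
play_rows:
  deltas:
    - [2,-0.7,0,0,0,0]
    - [3.5,-1.2,0,0,0,0]
    - [3.5,-1.2,0,0,0,0]
    - [3.5,-1.2,0,0,0,0]
    - [3.5,-1.2,0,0,0,0]
    - [3.5,-1.2,0,0,0,0]
    - [3.5,-1.2,0,0,0,0]
    - [3.5,-1.2,0,0,0,0]

```text
time: 45.95
eef_pos: [0.5344, 0.0893, 0.1983]
eef_rot: [0.707, 0.707, -0.0, -0.0]
force: [0.3, 0.4, -0.5]
gripper_width: 0.0602
```

Emit:
play_rows:
  deltas:
    - [3.5,-1.2,0,0,0,0]
    - [3.5,-1.2,0,0,0,0]
    - [3.5,-1.2,0,0,0,0]
    - [3.5,-1.2,0,0,0,0]
    - [2,-0.8,0,0,0,0]
    - [1,-0.4,0,0,0,0]
    - [0,0,0,0,0,0]
    - [0,0,0,0,0,0]

```text
time: 46.62
eef_pos: [0.4758, 0.2574, 0.1984]
eef_rot: [0.707, 0.707, -0.001, 0.0]
force: [1.5, 0.0, -0.9]
gripper_width: 0.0603
```

Emit:
play_rows:
  deltas:
    - [0,0,0.8,0,0,0]
    - [0,0,1,0,0,0]
    - [0,0,0.6,0,0,0]
    - [0,0,0.4,0,0,0]
    - [0,0,0.4,0,0,0]
    - [0,0,0.3,0,0,0]
    - [0,0,0,0,0,0]
    - [0,0,0,0,0,0]

```text
time: 47.28
eef_pos: [0.4759, 0.2578, 0.1635]
eef_rot: [0.707, 0.707, -0.0, -0.0]
force: [0.2, -0.0, -0.4]
gripper_width: 0.0603
```

Emit:
play_rows:
  deltas:
    - [0,0,0.3,0,0,0]
    - [0,0,0.3,0,0,0]
    - [0,0,0.2,0,0,0]
    - [0,0,0,0,0,0]
    - [0,0,0,0,0,0]

```text
time: 47.7
eef_pos: [0.4758, 0.2579, 0.1555]
eef_rot: [0.707, 0.707, -0.0, -0.0]
force: [0.5, 0.1, -0.8]
gripper_width: 0.0603
```

Emit:
play_rows:
  deltas:
    - [0,0,0.1,0,0,0]
    - [0,0,0.1,0,0,0]
    - [0,0,0,0,0,0]
    - [0,0,0,0,0,0]

```text
time: 48.03
eef_pos: [0.4759, 0.2579, 0.1537]
eef_rot: [0.707, 0.707, -0.0, 0.0]
force: [0.8, -1.3, -0.9]
gripper_width: 0.0605
```

Emit:
play_rows:
  deltas:
    - [0,0,0.1,0,0,0]
    - [0,0,0,0,0,0]
    - [0,0,0,0,0,0]

```text
time: 48.28
eef_pos: [0.4761, 0.258, 0.1536]
eef_rot: [0.707, 0.707, 0.0, 0.0]
force: [-2.2, -0.6, 6.6]
gripper_width: 0.0604
```

Seated at the predicted height of 0.1536. Release, rise clear, move aside and look.

Emit:
play_rows:
  deltas:
    - [0,0,-0.1,0,0,0]
    - [0,0,0,0,0,0]
    - [0,0,0,0,0,0]
    - [0,0,0,0,0,0]
    - [0,0,0,0,0,0]
    - [0,0,-1,0,0,0]
    - [0,0,-2,0,0,0]
    - [0,0,-2,0,0,0]
  claw: 8.78

```text
time: 48.95
eef_pos: [0.4752, 0.2576, 0.2041]
eef_rot: [0.707, 0.707, -0.001, -0.0]
force: [-0.1, 0.8, -0.9]
gripper_width: 0.0881
```

Emit:
play_rows:
  deltas:
    - [0,0,-2,0,0,0]
    - [0,0,-2,0,0,0]
    - [-2,0,0,0,0,0]
    - [-3.5,0,0,0,0,0]
    - [-3.5,0,0,0,0,0]
    - [-3.5,0,0,0,0,0]
    - [-3.5,0,0,0,0,0]
    - [-3.5,0,0,0,0,0]

```text
time: 49.62
eef_pos: [0.4756, 0.0615, 0.2445]
eef_rot: [0.707, 0.707, 0.0, 0.0]
force: [0.5, -0.7, -0.0]
gripper_width: 0.0879
```

Emit:
play_rows:
  deltas:
    - [-3.5,0,0,0,0,0]
    - [-3.5,0,0,0,0,0]
    - [-2,0,0,0,0,0]
    - [0,0,0,0,0,0]
    - [0,0,0,0,0,0]
    - [0,0,0,0,0,0]
    - [0,0,0,0,0,0]
    - [0,0,0,0,0,0]

```text
time: 50.28
eef_pos: [0.4757, -0.0259, 0.2437]
eef_rot: [0.707, 0.708, 0.0, -0.0]
force: [-0.3, -0.1, 0.2]
gripper_width: 0.0878
```

```bash
python3 - <<'E'
from h import *
T=snap('top');S=snap('side')
print(robot.get_state()['eef_pos'].round(4))
for s in(T,S):
    h=hull(s,.476,.258,[(.03,.006),(.03,.196)]);print(h.min(0).round(1),h.max(0).round(1))
b=cv2.cvtColor(S['img'],cv2.COLOR_RGB2BGR);p=proj(S,[.476,.258,.1])[0].astype(int)
a=b.copy();cv2.polylines(a,[hull(S,.476,.258,[(.03,.006),(.03,.196)]).astype(np.int32)],True,(255,255,0),1)
K=lambda i,p,w:cv2.resize(i[p[1]-w:p[1]+w,p[0]-w:p[0]+w],(400,400),interpolation=cv2.INTER_CUBIC)
cv2.imwrite('pics/a7.png',np.hstack([K(a,p,75),cv2.resize(cv2.cvtColor(T['img'],cv2.COLOR_RGB2BGR)[100:300,100:300],(400,400))]))
E
```

```text
[ 0.4758 -0.0261  0.2437]
[149.6 223.7] [185.4 248.4]
[299.9 207.8] [339.3 317.8]
```

View pics/a7.png

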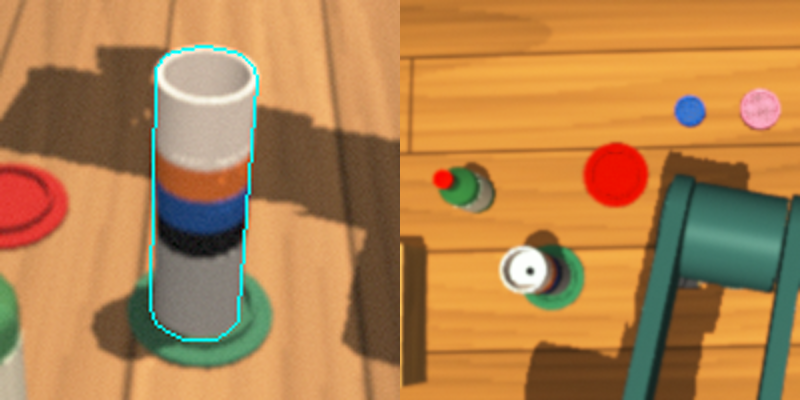

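The picture shows the finished stack standing straight on the green tray. It fills the 196 mm high model outline, from (205,45) to (195,340), in the order receiver, black, blue, orange, white. The bottle, red tray, small blue and pink have not moved. Handing in.

```bash
python3 -c "
from workcell import robot
print(robot.finish_job())"
```

```text
the job is handed in; nothing more can be done
None
```

The filter is assembled on the green tray: receiver, black head, larger blue screen, orange screen and white cup, built from the bottom up. I handed the job in at about 50 s of the 120 s allowed, with the gripper open and clear.

**Last checks:**
- **Seating:** each part met resistance within about 0.1 mm of its predicted seated height, with contact forces of 7–18 N.
- **Final picture:** the stack fills the outline of a fully seated 196 mm filter and stands straight. The red tray is free. The bottle, small blue screen and pink screen look untouched.
- **Stopper jar:** it was outside the last crop, so I did not re-check it. The arm never went near it.

**What disagreed:**
- **Fingertip position:** the images put the fingertips about 3 mm behind the TCP, not 22 mm ahead as stated. My first two closes on the head therefore passed just above it without touching. I lowered the jaws using the measured geometry, and every grip after that was good.
- **Camera estimates:** the top and side cameras differed by up to 5 mm. I averaged them and centred each part by squeezing it in two directions.

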